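# Pop the photometer's sample hatch

### The job

Get the bench photometer ready for the next vial, touching it only with your fingertips. Facing its display, push the black lock button on its deck fully across to the left end of its slot, then press the ribbed front edge of the grey sample hatch down until it bottoms and let go, so that the push-push latch lets the hatch pop up. Stay clear for a second or two to see that it stands open by itself; one press is enough, so never push the risen hatch back down, and do not pick up or disturb the vials.

Things in the scene. Friction and masses are not known exactly. Their poses are not given: they have to be found in the camera images.
- photometer: White bench photometer, heavy, does not move; 205 (x) by 150 (y) mm. Origin: under the hatch's front edge on the worktop, on the midline; front face at x = -105, rear at x = +100 mm. Its x axis points from the display front to the rear, y to the left as one faces the display, z up. The front slopes from 42 mm high up to the flat deck, 70 mm high, which begins at x = -48 mm.
- lock (a joint): Travel of the lock button in m along the photometer's +y (left as one faces the display): 0 to 0.003 locked (a bolt stands under the hatch's front edge), 0.018 fully across and free, against a hard stop; the bolt is clear from about 0.013. It slides stiffly (about 1.5 N) and stays where it is left.
- lock_button (a point): Centre of the top of the black lock button, a block 13 mm (x) by 12 mm (y) standing 12 mm above the deck, in a slot along y in front of the hatch; at (-25, 10 + lock travel, 82) mm in the photometer's frame. Push on its face that looks to -y. The deck on that side is bare.
- hatch (a joint): Hatch angle in rad: 0 shut and latched; about -0.08 pressed to its stop (4.4 mm down at the ribs); 1.35 standing open. Pressed past -0.068 and let up, the push-push latch frees it and a spring lifts it to 1.35 in about 1 s and keeps it there. It gives at about 3 N at the ribs, then meets a hard stop. Pressed right down again it would latch. While locked it cannot be pressed in.
- press_spot (a point): Where to press: the three low ribs in the middle of the hatch's front part, 16 mm behind its front edge, on its top surface, at (18, 0, 77.5) mm in the photometer's frame while shut; 54 mm ahead of the hinge. It moves with the hatch.
- hatch_hinge (a point): Middle of the hatch's hinge line (along the photometer's y), at (72, 0, 73) mm in the photometer's frame. The square grey hatch, 69 mm (x) by 67 mm (y), lies ahead of it, its top 77.5 mm above the worktop, 7.5 mm proud of the deck; it swings up and to the rear, its front edge rising to 142 mm above the worktop.
- vial_1: Small glass vial with a screw cap, 23 mm across, 50 mm tall, standing on the worktop beside the photometer; origin: centre of its underside. Leave alone.
- vial_2: Another such vial, same size and origin. Leave alone.
- vial_3: A third such vial, same size and origin. Leave alone.
- latch_pin (a joint): Only to watch: sideways position in m of the follower pin inside the push-push latch, out of sight. 0: latched; about +0.02: hatch pressed in, latch tripped; about -0.014: the hatch has popped and stands open.

How it is judged:
By the outcome, as a careful person would: the job done as asked, in the order asked, and still so for the second after the job is handed in, with the robot touching nothing.
It also fails if it takes over 38 s, if anything falls off the work surface, if the arm or the gripper's body presses on something with over 40 N, if the wrist force passes 120 N, or if a joint passes its speed limit or range.

### The arm

A 6-joint arm with a two-finger parallel gripper is mounted at the origin on a cart in front of the work surface, level with it; the furniture and walls round the work are solid. World frame = base frame: x ahead of the robot, y to its left, z up, the work surface at z = 0. Lengths are in mm, angles in rad, forces in N, time in s.
With the tool pointing down it reaches from about 275 to 775 mm from the base axis. Payload 14.6 kg.
Tool frame: the origin (TCP) lies where the fingers leave the gripper's body, on its centre line; the fingertips stand 73 mm ahead of it and the grasp point (between the pads) lies 54 mm ahead of it; z points along the fingers, y is the line along which they close (so a half turn about z gives the same grasp; the last joint's range is limited). The gripper opens to 85 mm and grips with 20 to 120 N. Pads are 22 mm wide; open, the fingers measure 114 mm over their backs; the gripper's body (76 mm by 85 mm) begins 54 mm behind the grasp point. The pads swing forward as they close: fully open they stand 13 mm farther back than shut.
Start: joints at [1.08, 0.263, -0.048, 1.259, 0, 1.415], TCP at [173.005, 495.679, 303.878] pointing down, gripper open.
Joint ranges: [-2.65, 2.65], [-0.89, 1.7], [-1.18, 1.37], [-2.13, 2.11], [-1.35, 1.29], [-3.14, 3.14]. Speed limits (rad/s): [1.89, 1.89, 2.57, 2.79, 3.14, 3.14].

### API

Orientations are given as a unit quaternion [w, x, y, z].
In Python, from workcell import observe, camera, close_job, recognise, outline_of, spot_point gives the robot as it stands. The module is installed in compiled form; this text tells all that it offers.
- The arm moves only by the tool move_arm, never from a script. Its argument "steps" is a list that holds one entry, the list of rows, each a list of 6 numbers: the shift along the world's x, y, z scaled (see below), then the turn, a rotation vector about the world's x, y, z scaled (see below). A call has exactly 5 rows; each row shifts and turns the commanded pose from where the row before left it; what a row does not reach is not made up. The controller multiplies each number of a shift by 0.04 m and each number of a turn by 30 degrees. A row lasts 1/10 s, in which the tool goes at most 50 mm and 8.59 degrees, less where a joint would pass 70% of its speed; a pose out of reach is approached as far as the arm can. A call with a number of a shift or a turn outside -1 to 1 is refused whole. A call with a gripper value outside its range is refused whole. "jaw" is the opening, from -1 (shut) to 1 (fully open), set as the call begins (left out, the last holds). The fingers move at their own pace and stop on an object; the grip force is fixed at half the most. Time passes only in rows, so rows that do not move let the fingers close, or fill a call up. It gives the time, the measured TCP pose, the force, the opening and the grip force at its end, in the units of the state.
- observe(): the state, without advancing time (a new reading comes with each control period).
- camera(name): name is "scene" or "top"; returns a dict with "image" (400x640x3 uint8, red, green, blue), "depth" (400x640 float32, mm along the optical axis (not along the pixel's ray), 0 where there is no reading), "fovy" (degrees; the focal length in pixels is half the picture's height over the tangent of half this angle, whatever the lens; pixels are square), "cx", "cy" (the principal point, pixels), "world_to_cam" (4x4, takes a point from world to camera coordinates). Camera axes: x right, y down, z forward; pixel columns grow to the right and rows downward; lengths in mm; the calibration is good to about 2 mm. A picture is of the moment at which its call begins.
- close_job(): hands the job in; it is judged then, once.
Trained networks look in the newest picture that a camera, given by its name, has taken for a name from the list of things; names that differ only in an ending like _2 or _b are one class to them, and where a whole thing is asked for, a point or a joint stands for the part that bears it (a point fixed in the world has none). Each returns a list of dicts, best first, with "conf" (0 to 1); they miss things now and then, are a little off and sometimes report something else, mostly with a low value. They report only what shows in the picture. A call takes as long as a camera call.
- recognise(camera, query): "rect" ([centre column, centre row, width, height] in pixels, round what is visible of it).
- outline_of(camera, query): "pixels" (400x640 bool, what is visible of it) and "rect" ([centre column, centre row, width, height] in pixels, round what is visible of it).
- spot_point(camera, query): "at" ([column, row] in pixels: a listed point, or the origin of a listed thing).
The state is a dict: "clock": time; "q": joint angles; "joint_vel": joint speeds; "tau": joint torques, N m; "eef_pos": TCP position; "tcp_rot": TCP orientation; "ft_force": force on the tool from outside, world axes, zero at the start; "wrist_torque": the same for the moment, N m; "gripper_width": opening from 0.0 (shut) to 1.0 (fully open); "grasp_force": force on a finger pad.
Only numpy, scipy, OpenCV 4.12 (cv2) and the standard library are available. Lean on these libraries where they do the work, as an engineer would, in place of code of your own. Each camera call takes 0.05 s, during which the arm holds its last target. There are 200 camera calls.

## Working session

There is one attempt and no reset: what is moved stays moved. The work goes in short steps, Python scripts to look and compute and a tool call to move; the robot and the scene stay as the last step left them, time stands still between calls to the robot, and variables do not carry over. Pictures are saved under pics/ and viewed, at most 10 in all, crops included, and the job is handed in when it is done.

Besides the shell and the picture viewer there is one more tool, called after "Emit:" as name(argument=value, ...) on one line, values as JSON. move_arm: Moves the arm, as the interface text tells. Its arguments: {"type":"object","properties":{"steps":{"type":"array","items":{"type":"array","items":{"type":"array","items":{"type":"number"}}}},"jaw":{"type":"number"}},"required":["steps"]}

```bash
mkdir -p pics; cat > h.py <<'E'
import numpy as np, cv2
from workcell import *
def f(c): return 200/np.tan(np.radians(c["fovy"])/2)
def pix2w(c,u,v,z=None,win=2):
    F=f(c);T=np.linalg.inv(c["world_to_cam"])
    r=np.array([(u-c["cx"])/F,(v-c["cy"])/F,1])
    if z is None:
        p=c["depth"][int(v)-win:int(v)+win+1,int(u)-win:int(u)+win+1];d=np.median(p[p>0])
    else:
        d=(z-T[2,3])/(T[:3,:3]@r)[2]
    return (T@np.append(r*d,1))[:3]
def w2pix(c,p):
    q=c["world_to_cam"]@np.append(p,1);return f(c)*q[0]/q[2]+c["cx"],f(c)*q[1]/q[2]+c["cy"]
E
python3 - <<'E'
from h import *
s=observe();print(s["clock"],s["eef_pos"],s["tcp_rot"])
for n in("top","scene"):
    c=camera(n);cv2.imwrite(f"pics/{n}0.png",c["image"][...,::-1])
    for q in("lock_button","press_spot","hatch_hinge","photometer","vial_1"):
        for r in spot_point(n,q)[:3]:
            u,v=r["at"]
            z={"lock_button":82,"press_spot":77.5,"hatch_hinge":73}.get(q,0)
            print(n,q,round(r["conf"],2),np.round(r["at"]),pix2w(c,u,v).round(1),pix2w(c,u,v,z).round(1))
E
```

```text
0.0 [172.90917758 495.49453747 303.40609626] [-1.75031550e-04  1.67113964e-01  9.85937428e-01 -5.29144733e-04]
top lock_button 0.53 [348. 206.] [ 486.  -307.2   80.9] [ 485.9 -307.1   82. ]
top press_spot 0.77 [362. 184.] [ 528.6 -334.4   76.8] [ 528.5 -334.3   77.5]
top hatch_hinge 0.87 [365. 160.] [ 575.3 -340.    76.1] [ 575.9 -340.4   73. ]
top hatch_hinge 0.66 [361. 187.] [ 522.9 -332.5   76.4] [ 523.3 -332.9   73. ]
top hatch_hinge 0.17 [276. 254.] [ 391.6 -172.    50. ] [ 392.7 -174.1   73. ]
top photometer 0.67 [354. 201.] [ 496.2 -321.6   68.8] [ 502.4 -328.7    0. ]
top vial_1 0.67 [277. 255.] [ 390.1 -174.5   49.5] [ 387.6 -170.1    0. ]
top vial_1 0.52 [291. 224.] [ 451.3 -200.2   49.5] [ 452.8 -197.5    0. ]
top vial_1 0.46 [305. 252.] [ 396.7 -228.7   49. ] [ 394.7 -227.8    0. ]
scene lock_button 0.59 [349. 156.] [ 501.3 -331.6   69.4] [ 492.  -320.4   82. ]
scene press_spot 0.74 [341. 146.] [ 528.9 -334.8   78. ] [ 529.3 -335.2   77.5]
scene hatch_hinge 0.81 [329. 135.] [ 575.4 -344.1   76.6] [ 578.6 -347.4   73. ]
scene photometer 0.96 [342. 176.] [ 471.3 -274.9   68.5] [ 518.1 -328.     0. ]
scene vial_1 0.74 [321. 223.] [ 448.6 -192.     5.4] [ 451.6 -195.     0. ]
scene vial_1 0.73 [334. 247.] [ 381.8 -163.3   18.6] [ 390.5 -172.9    0. ]
scene vial_1 0.51 [354. 229.] [ 385.7 -221.5   15.6] [ 393.1 -231.    -0. ]
```

```bash
python3 - <<'E'
import cv2
a=cv2.imread("pics/top0.png")[110:280,240:440];cv2.imwrite("pics/top0c.png",cv2.resize(a,None,fx=3.5,fy=3.5,interpolation=2))
E
python3 - <<'E'
from h import *
c=camera("top")
# fit: hatch & deck from depth
F=f(c);T=np.linalg.inv(c["world_to_cam"])
V,U=np.mgrid[100:290,240:450];D=c["depth"][100:290,240:450]
P=np.stack([(U-c["cx"])/F*D,(V-c["cy"])/F*D,D,np.ones_like(D)],-1)@T.T
P=P[...,:3][D>0]
for lo,hi in((74,79.5),(66,73),(60,73),(30,200),(80,200)):
    m=(P[:,2]>lo)&(P[:,2]<hi);q=P[m]
    if m.sum()>5:
        r=cv2.minAreaRect(q[:,:2].astype(np.float32));print(lo,hi,m.sum(),np.median(q,0).round(1),r)
E
```

```text
74 79.5 1234 [ 545.8 -336.6   76.9] ((529.739990234375, -339.49658203125), (80.6227035522461, 106.11376190185547), 76.01698303222656)
66 73 4621 [ 516.8 -330.2   69.3] ((527.751953125, -331.77215576171875), (149.5857696533203, 163.1745147705078), 75.98837280273438)
60 73 5252 [ 507.9 -326.4   69.1] ((521.82470703125, -330.4071350097656), (149.84727478027344, 176.345947265625), 76.01537322998047)
30 200 8369 [ 502.6 -323.2   68.9] ((503.6485595703125, -265.94793701171875), (233.28208923339844, 319.9902648925781), 4.331942558288574)
80 200 55 [ 493.  -308.    81.7] ((513.8273315429688, -238.42919921875), (87.51354217529297, 260.110107421875), 10.850611686706543)
```

View pics/top0c.png

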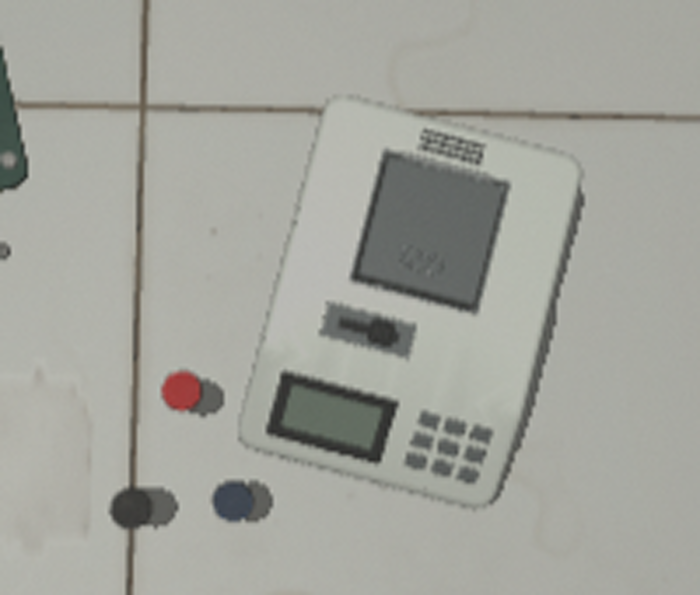

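View pics/scene0.png

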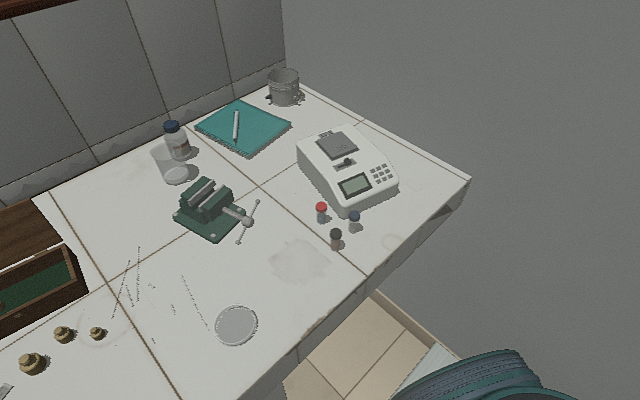

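The crop shows the photometer with its rear up and to the right (yaw about -14°). The button is near full-picture pixel (349,205), at the right end of its slot, and the ribs are near (361,184). The vials lie to its left, clear of the work. I measure the origin at about (511,-329), which matches the given sizes.

Emit:
move_arm(steps=[[[0.33,-0.92,0,0,0,0.035],[0.33,-0.92,0,0,0,0.035],[0.33,-0.92,0,0,0,0.035],[0.33,-0.92,0,0,0,0.035],[0.33,-0.92,0,0,0,0.035]]], jaw=-1)

```text
clock: 1.15
eef_pos: [239.1, 310.3, 303.9]
tcp_rot: [0.0, 0.121, 0.993, 0.0]
ft_force: [0.8, -0.7, -0.9]
gripper_width: 0.143
grasp_force: 0.0
```

Emit:
move_arm(steps=[[[0.33,-0.92,0,0,0,0],[0.33,-0.92,0,0,0,0],[0.33,-0.92,0,0,0,0],[0.33,-0.92,0,0,0,0],[0.33,-0.92,0,0,0,0]]])

```text
clock: 1.65
eef_pos: [305.1, 126.2, 304.1]
tcp_rot: [0.0, 0.122, 0.993, 0.0]
ft_force: [0.1, -0.5, -0.3]
gripper_width: -0.001
grasp_force: 0.0
```

Emit:
move_arm(steps=[[[0.33,-0.92,0,0,0,0],[0.33,-0.92,0,0,0,0],[0.33,-0.92,0,0,0,0],[0.33,-0.92,0,0,0,0],[0.33,-0.92,0,0,0,0]]])

```text
clock: 2.15
eef_pos: [371.2, -58.1, 304.1]
tcp_rot: [0.0, 0.122, 0.993, -0.0]
ft_force: [1.7, 0.8, -0.1]
gripper_width: -0.0
grasp_force: 0.0
```

Emit:
move_arm(steps=[[[0.33,-0.92,0,0,0,0],[0.33,-0.92,0,0,0,0],[0.33,-0.92,0,0,0,0],[0.33,-0.92,0,0,0,0],[0.33,-0.92,0,0,0,0]]])

```text
clock: 2.65
eef_pos: [437.2, -242.0, 303.9]
tcp_rot: [0.0, 0.122, 0.993, -0.0]
ft_force: [-0.2, 1.3, -0.1]
gripper_width: -0.004
grasp_force: 0.0
```

```bash
cat >> h.py <<'E'
def yawof(s):
    from scipy.spatial.transform import Rotation as R
    q=s["tcp_rot"];M=R.from_quat([*q[1:],q[0]]).as_matrix();return M
E
python3 - <<'E'
from h import *
c=camera("scene")
s=observe();M=yawof(s);print(s["clock"],s["eef_pos"],M.round(3),s["ft_force"],s["gripper_width"],s["q"])
# measure deck/hatch from scene cam, whole
F=f(c);T=np.linalg.inv(c["world_to_cam"])
V,U=np.mgrid[100:230,280:420];D=c["depth"][100:230,280:420]
P=(np.stack([(U-c["cx"])/F*D,(V-c["cy"])/F*D,D,np.ones_like(D)],-1)@T.T)[...,:3][D>0]
for lo,hi in((74,79.5),(66.5,72)):
    q=P[(P[:,2]>lo)&(P[:,2]<hi)];q=q[np.hypot(q[:,0]-520,q[:,1]+330)<120];print(len(q),q.mean(0),cv2.minAreaRect(q[:,:2].astype(np.float32)))
E
```

```text
2.7 [ 439.05424098 -246.51798533  303.20694326] [[-0.97   0.244  0.001]
 [ 0.244  0.97  -0.002]
 [-0.001 -0.002 -1.   ]] [-2.35282142 -2.81698114 -3.827463  ] -0.0007951292156565345 [-6.73152829e-01  2.25546347e-01 -1.02081277e-01  1.24153379e+00
 -9.97372889e-04 -4.26979556e-01]
9 [ 580.49202451 -311.49101324   76.48599439] ((580.441162109375, -310.39434814453125), (4.522599220275879, 11.687564849853516), 45.87806701660156)
1075 [ 521.48494589 -328.49614589   69.65943487] ((526.3055419921875, -329.7667236328125), (150.2375030517578, 162.48277282714844), 75.75733184814453)
```

Emit:
move_arm(steps=[[[0.19,-0.57,-0.1,0,0,0],[0.19,-0.57,-0.2,0,0,0],[0.19,-0.57,-0.3,0,0,0],[0.2,-0.57,-0.4,0,0,0],[0.2,-0.57,-0.5,0,0,0]]])

```text
clock: 3.2
eef_pos: [476.2, -355.4, 243.7]
tcp_rot: [0.0, 0.122, 0.993, -0.0]
ft_force: [0.6, -0.4, -0.2]
gripper_width: 0.002
grasp_force: 0.0
```

Emit:
move_arm(steps=[[[0,0,-0.7,0,0,0],[0,0,-0.6,0,0,0],[0,0,-0.5,0,0,0],[0,0,-0.3,0,0,0],[0,0,0,0,0,0]]])

```text
clock: 3.7
eef_pos: [475.4, -353.9, 158.7]
tcp_rot: [-0.001, 0.122, 0.993, 0.001]
ft_force: [-0.2, 0.5, 0.2]
gripper_width: -0.0
grasp_force: 0.0
```

```bash
python3 - <<'E'
from h import *
for n,b in(("top",(110,280,240,440)),("scene",(90,230,270,430))):
    c=camera(n);a=c["image"][b[0]:b[1],b[2]:b[3],::-1];cv2.imwrite(f"pics/{n}1.png",cv2.resize(a,None,fx=3.5,fy=3.5,interpolation=2))
s=observe();print(s["clock"],s["eef_pos"],s["ft_force"])
E
```

```text
3.8 [ 476.02910403 -354.48007401  160.55887371] [-0.80591684 -0.13972183 -0.16155795]
```

View pics/scene1.png

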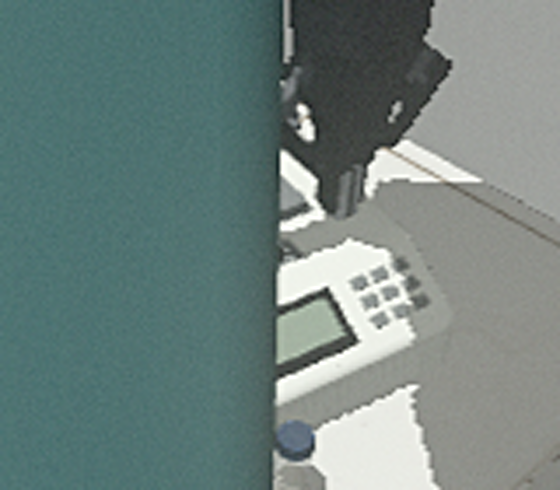

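The arm hides part of the view. The shut fingertips stand just above the bare deck, to the right of the button near (345,200) in the crop. I'll lower them and push.

Emit:
move_arm(steps=[[[0,0,-0.17,0,0,0],[0,0,-0.16,0,0,0],[0,0,0,0,0,0],[0.03,0.12,0,0,0,0],[0.03,0.12,0,0,0,0]]])

```text
clock: 4.3
eef_pos: [478.3, -344.4, 146.8]
tcp_rot: [0.0, 0.122, 0.993, -0.0]
ft_force: [0.3, 0.8, -0.2]
gripper_width: -0.001
grasp_force: 0.0
```

Emit:
move_arm(steps=[[[0.03,0.12,0,0,0,0],[0.03,0.12,0,0,0,0],[0.03,0.12,0,0,0,0],[0.03,0.12,0,0,0,0],[0.03,0.12,0,0,0,0]]])

```text
clock: 4.8
eef_pos: [484.3, -320.4, 146.7]
tcp_rot: [-0.0, 0.122, 0.993, -0.0]
ft_force: [-1.1, -0.7, -0.0]
gripper_width: 0.0
grasp_force: 0.6
```

```bash
python3 - <<'E'
from h import *
c=camera("top");a=c["image"][150:250,300:400,::-1];cv2.imwrite("pics/top2.png",cv2.resize(a,None,fx=5,fy=5,interpolation=2))
s=observe();print(s["clock"],s["eef_pos"],s["ft_force"])
E
```

```text
4.85 [ 484.41246799 -319.79229893  146.7390036 ] [ 0.16149388 -0.48665098  0.15298774]
```

View pics/top2.png

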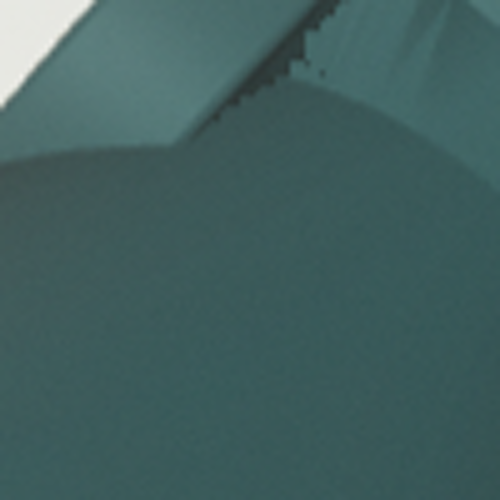

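The arm hides everything in this picture, so I'll go on by force.

Emit:
move_arm(steps=[[[0.02,0.08,0,0,0,0],[0.02,0.08,0,0,0,0],[0.01,0.04,0,0,0,0],[0,0,0,0,0,0],[0,0,0,0,0,0]]])

```text
clock: 5.35
eef_pos: [486.2, -312.7, 146.7]
tcp_rot: [0.0, 0.122, 0.993, 0.0]
ft_force: [0.3, -0.2, -0.2]
gripper_width: -0.001
grasp_force: 0.0
```

Emit:
move_arm(steps=[[[0.015,0.06,0,0,0,0],[0.01,0.04,0,0,0,0],[0,0,0,0,0,0],[0,0,0,0,0,0],[0,0,0,0,0,0]]])

```text
clock: 5.85
eef_pos: [487.1, -309.7, 146.8]
tcp_rot: [-0.0, 0.122, 0.993, -0.001]
ft_force: [-3.5, -8.4, -1.1]
gripper_width: -0.001
grasp_force: 3.9
```

Emit:
move_arm(steps=[[[0.01,0.04,0,0,0,0],[0.01,0.04,0,0,0,0],[0,0,0,0,0,0],[0,0,0,0,0,0],[0,0,0,0,0,0]]])

```text
clock: 6.35
eef_pos: [487.5, -308.5, 147.1]
tcp_rot: [-0.001, 0.123, 0.992, -0.004]
ft_force: [-8.3, -22.7, -3.1]
gripper_width: -0.002
grasp_force: 10.9
```

It has hit a hard stop (about 24 N). I'll back off, rise, and move aside to check.

Emit:
move_arm(steps=[[[-0.05,-0.2,0,0,0,0],[-0.05,-0.2,0,0,0,0],[0,0,0.8,0,0,0],[0,0,0.9,0,0,0],[0,0,0.9,0,0,0]]])

```text
clock: 6.85
eef_pos: [483.7, -321.4, 251.8]
tcp_rot: [-0.0, 0.122, 0.993, 0.0]
ft_force: [-0.2, -0.8, 0.4]
gripper_width: -0.002
grasp_force: 0.0
```

Emit:
move_arm(steps=[[[-0.5,0.8,0,0,0,0],[-0.5,0.8,0,0,0,0],[-0.5,0.8,0,0,0,0],[-0.5,0.8,0,0,0,0],[-0.5,0.8,0,0,0,0]]])

```text
clock: 7.35
eef_pos: [383.0, -160.3, 250.6]
tcp_rot: [0.0, 0.122, 0.993, 0.0]
ft_force: [1.0, 0.2, 0.8]
gripper_width: -0.001
grasp_force: 0.0
```

```bash
python3 - <<'E'
from h import *
c=camera("top")
s=observe();print(s["clock"],s["eef_pos"],s["ft_force"])
a=c["image"][110:280,240:440,::-1];cv2.imwrite("pics/top3.png",cv2.resize(a,None,fx=3.5,fy=3.5,interpolation=2))
for q,z in (("lock_button",82),("press_spot",77.5),("hatch_hinge",73)):
    for r in spot_point("top",q)[:2]: print(q,r["conf"],r["at"],pix2w(c,*r["at"],z))
E
```

```text
7.4 [ 379.81835418 -156.29386551  250.53302136] [-1.71586514  3.02338069  1.008114  ]
lock_button 0.38 [341.8, 204.6] [ 487.62248563 -296.30242708   82.        ]
press_spot 0.89 [360.8, 186.1] [ 524.06892406 -332.57813275   77.5       ]
hatch_hinge 0.98 [366.4, 155.9] [ 583.80119056 -343.61967023   73.        ]
```

View pics/top3.png

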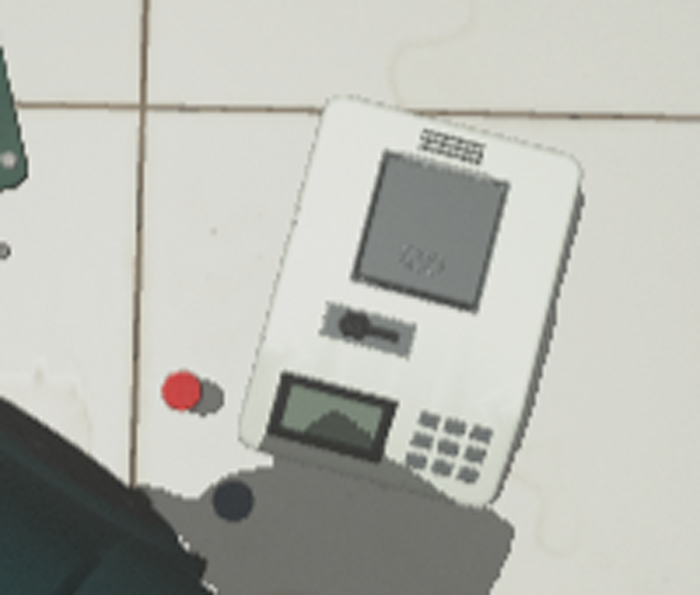

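The button is now at the slot's left end, near (355,325) in the crop. It has moved about 16–17 mm across. Next is the press.

Emit:
move_arm(steps=[[[0.72,-0.85,0,0,0,0],[0.72,-0.85,0,0,0,0],[0.72,-0.85,0,0,0,0],[0.72,-0.85,0,0,0,0],[0.72,-0.85,0,0,0,0]]])

```text
clock: 8.05
eef_pos: [529.3, -334.0, 250.0]
tcp_rot: [0.0, 0.122, 0.993, 0.0]
ft_force: [-0.5, -0.5, 0.7]
gripper_width: 0.004
grasp_force: 0.0
```

Emit:
move_arm(steps=[[[0,0,-0.8,0,0,0],[0,0,-0.8,0,0,0],[0,0,-0.6,0,0,0],[0,0,0,0,0,0],[0,0,0,0,0,0]]])

```text
clock: 8.55
eef_pos: [528.2, -332.2, 162.9]
tcp_rot: [-0.0, 0.122, 0.993, 0.0]
ft_force: [0.9, -0.4, 1.0]
gripper_width: -0.002
grasp_force: 0.0
```

Emit:
move_arm(steps=[[[0,0,-0.15,0,0,0],[0,0,-0.12,0,0,0],[0,0,-0.08,0,0,0],[0,0,-0.04,0,0,0],[0,0,0,0,0,0]]])

```text
clock: 9.05
eef_pos: [528.1, -331.7, 147.3]
tcp_rot: [0.0, 0.122, 0.993, -0.0]
ft_force: [0.3, -0.9, 2.5]
gripper_width: -0.003
grasp_force: 1.3
```

Emit:
move_arm(steps=[[[0,0,-0.04,0,0,0],[0,0,-0.02,0,0,0],[0,0,0,0,0,0],[0,0,0,0,0,0],[0,0,0,0,0,0]]])

```text
clock: 9.55
eef_pos: [528.1, -331.7, 146.1]
tcp_rot: [0.001, 0.122, 0.993, -0.001]
ft_force: [-4.2, 1.8, 17.7]
gripper_width: 0.0
grasp_force: 9.2
```

It has bottomed: 17.7 N at the expected 4.4 mm. I'll let up quickly and move clear.

Emit:
move_arm(steps=[[[-0.1,0,0.9,0,0,0],[-0.3,0.1,1,0,0,0],[-0.6,0.4,0.8,0,0,0],[-0.7,0.7,0.3,0,0,0],[-0.7,0.8,0,0,0,0]]])

```text
clock: 10.05
eef_pos: [431.6, -251.4, 266.2]
tcp_rot: [0.001, 0.122, 0.993, -0.001]
ft_force: [0.5, 0.2, 0.3]
gripper_width: -0.001
grasp_force: 0.0
```

Emit:
move_arm(steps=[[[-0.5,0.9,0,0,0,0],[-0.5,0.9,0,0,0,0],[-0.3,0.9,0,0,0,0],[-0.1,0.9,0,0,0,0],[0,0.5,0,0,0,0]]])

```text
clock: 10.55
eef_pos: [374.8, -85.4, 264.8]
tcp_rot: [0.0, 0.121, 0.993, 0.0]
ft_force: [0.5, -0.0, 0.4]
gripper_width: 0.0
grasp_force: 0.0
```

Emit:
move_arm(steps=[[[0,0,0,0,0,0],[0,0,0,0,0,0],[0,0,0,0,0,0],[0,0,0,0,0,0],[0,0,0,0,0,0]]])

```text
clock: 11.05
eef_pos: [376.1, -88.1, 264.6]
tcp_rot: [-0.0, 0.122, 0.993, 0.0]
ft_force: [0.2, -0.5, -1.1]
gripper_width: 0.001
grasp_force: 0.0
```

Emit:
move_arm(steps=[[[0,0,0,0,0,0],[0,0,0,0,0,0],[0,0,0,0,0,0],[0,0,0,0,0,0],[0,0,0,0,0,0]]])

```text
clock: 11.55
eef_pos: [376.0, -87.5, 264.7]
tcp_rot: [0.0, 0.122, 0.993, 0.0]
ft_force: [-0.2, -0.7, -0.1]
gripper_width: -0.004
grasp_force: 0.0
```

```bash
python3 - <<'E'
from h import *
c=camera("top")
s=observe();print(s["clock"],s["eef_pos"],s["ft_force"])
a=c["image"][110:280,240:440,::-1];cv2.imwrite("pics/top4.png",cv2.resize(a,None,fx=3.5,fy=3.5,interpolation=2))
F=f(c);T=np.linalg.inv(c["world_to_cam"])
V,U=np.mgrid[140:200,330:400];D=c["depth"][140:200,330:400]
P=(np.stack([(U-c["cx"])/F*D,(V-c["cy"])/F*D,D,np.ones_like(D)],-1)@T.T)[...,:3]
print(P[D>0][:,2].max())
E
```

```text
11.6 [376.00549678 -87.50720159 264.67802387] [-0.24661467  0.35281944  0.33547596]
145.40920039284708
```

View pics/top4.png

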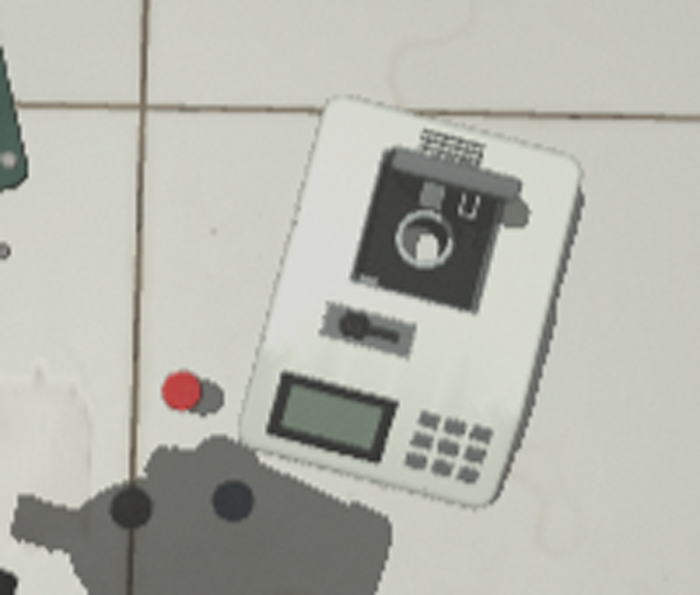

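The hatch stands open, with its front edge near (455,175) in the crop at about 145 mm high. The button is at the left end, near (355,325), and all three vials are where they were. I'll wait one more second before handing in.

Emit:
move_arm(steps=[[[0,0,0,0,0,0],[0,0,0,0,0,0],[0,0,0,0,0,0],[0,0,0,0,0,0],[0,0,0,0,0,0]]])

```text
clock: 12.1
eef_pos: [376.0, -87.5, 264.7]
tcp_rot: [-0.0, 0.122, 0.993, 0.0]
ft_force: [-0.0, -0.5, 0.8]
gripper_width: -0.0
grasp_force: 0.0
```

Emit:
move_arm(steps=[[[0,0,0,0,0,0],[0,0,0,0,0,0],[0,0,0,0,0,0],[0,0,0,0,0,0],[0,0,0,0,0,0]]])

```text
clock: 12.6
eef_pos: [376.0, -87.5, 264.7]
tcp_rot: [-0.0, 0.122, 0.993, 0.0]
ft_force: [-0.5, 0.3, -0.5]
gripper_width: -0.0
grasp_force: 0.0
```

```bash
python3 - <<'E'
from h import *
c=camera("top")
F=f(c);T=np.linalg.inv(c["world_to_cam"])
V,U=np.mgrid[140:200,330:400];D=c["depth"][140:200,330:400]
P=(np.stack([(U-c["cx"])/F*D,(V-c["cy"])/F*D,D,np.ones_like(D)],-1)@T.T)[...,:3]
z=P[D>0][:,2].max();print(z)
if z>138: print(close_job())
E
```

```text
144.4498990823837
the job is handed in; nothing more can be done
None
```

The photometer is ready and the job is handed in at about 12.7 s: the lock button is fully left, one press popped the hatch, it was still standing open about 3 s later, and the vials were not touched.

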